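Rack the chromatography column and latch the keeper bar

TASK

Put the loose long steel column away in the column rack: lower it, without dropping it, into the one free bay so that its tube lies right down in the slots of both white end plates with one hex nut outside each plate. Then swing the keeper bar across all three columns until it clicks fully home in its spring catch, and let go. Leave the two racked columns in their bays and everything else on the bench where it is.

Things in the scene. Friction and masses are not known exactly. Their poses are not given: they have to be found in the camera images.
- rack: Column rack, fixed: grey base plate 128 x 236 x 8 mm; origin mid-underside on the bench, x along the columns, y across the bays, z up. Two white end plates, 8 mm thick, 180 mm wide, 48 mm high, stand across it at x = -52 and +52 mm, 96 mm clear between. Three bays at y = -55, 0, +55 mm. One is free (any, differs each time); column_a and column_b lie in the others.
- bay_mid (a point): Where the middle of a column's axis lies when seated centrally in the middle bay: rack x = 0, y = 0, 35 mm above the bench (other bays: 55 mm to either side along rack y). Each end plate has there a slot 19 mm wide, flat floor 27 mm above the bench, upright walls to 37 mm, then flaring at 45 degrees to 41 mm wide at the top, 48 mm up.
- column: The loose long column: steel tube 16 mm diameter, 128 mm between two hexagon end nuts (24 mm across flats, 26 mm long), white end plugs, 196 mm over all, 0.2 to 0.35 kg. Origin mid-length on its axis, x along the axis; either way round will do. On the bench its axis is 12 mm up. Same as the two in the rack; clearance from nut to end plate is 8 mm each end when central.
- column_a: A long column, same as the loose one, already in one bay of the rack. Origin mid-length on its axis, x along the axis.
- column_b: A long column, same as the loose one, already in another bay of the rack. Origin mid-length on its axis, x along the axis.
- keeper (a joint): Keeper bar angle (rad): 0 = shut, across all bays at rack x = 0, against its stop. Opens anticlockwise seen from above, level, out over the rack's -x side, to 2.4 at most. Starts at 1.6 to 2.2; stays where left (1 N at the knob moves it). The spring catch resists from 0.07 (about 10 N at the knob), crest at 0.027; past it the roller snaps the bar to 0 and holds it.
- keeper_knob (a point): Middle (79 mm above the bench) of the upright round bare-metal knob near the free end of the keeper bar: 22 mm diameter, 40 mm tall (59 to 99 mm up), 150 mm from the pivot, 34 mm short of the bar's nose. The steel bar is 18 mm wide, 8 mm thick, its underside 51 mm up, so it passes over the columns' nuts.
- keeper_pivot (a point): Axis of the keeper bar's upright pivot at rack x = 0, y = -92 mm; the point is 55 mm up. At angle q the knob is at rack x = -150 sin q, y = -92 + 150 cos q (mm).
- catch (a point): Steel spring catch that takes the bar's nose: block at rack x = -17 to 17, y = 83 to 123 mm, 64 mm high. The nose enters its slot from the -x side, past a brass spring roller, and ends against a stop on the +x side. The point is the nose's home, at rack x = 0, y = 92 mm, 55 mm up.
- short_column: Bystander: short column like the long one, tube 52 mm between nuts, 120 mm over all, too short for the rack. Origin mid-length on its axis, x along the axis. It and the long one may have changed places.
- adjustable_spanner: Bystander: adjustable spanner, 150 mm, flat on the bench; origin under its middle.
- spanner: Bystander: open-ended spanner, 130 mm, flat on the bench; origin under its middle.
- bottle: Bystander: solvent bottle with a blue screw cap, 70 mm diameter, 140 mm tall; origin under its middle.
- beaker: Bystander: glass beaker, 68 mm diameter, 90 mm tall; origin under its middle.
- cap: Bystander: spare blue screw cap, 44 mm diameter, 25 mm tall; origin under its middle.
- tape_roll: Bystander: roll of white tape lying flat, 84 mm diameter, 18 mm high; origin under its middle.
Not all that is in view belongs to the job. Leave any black or brown look-alike of the column alone.

How it is judged:
On the way, in this order (a step that is already met when the one before it is completed fails the run):
1. the long column lies right down in the free bay with the keeper bar still open (z of column in the frame of rack between 0.032 and 0.038 m and x of column in the frame of rack between -0.0095 and 0.0095 m and angle between the x axis of column and the x axis of rack, either way round below 0.06 rad and (y of column in the frame of rack between -0.059 and -0.051 m or y of column in the frame of rack between -0.004 and 0.004 m or y of column in the frame of rack between 0.051 and 0.059 m) and value of joint keeper above 0.4 rad), for 0.2 s.
2. the keeper bar is swung across and snapped home in its catch, with the column still seated (z of column in the frame of rack between 0.032 and 0.038 m and x of column in the frame of rack between -0.0095 and 0.0095 m and angle between the x axis of column and the x axis of rack, either way round below 0.06 rad and (y of column in the frame of rack between -0.059 and -0.051 m or y of column in the frame of rack between -0.004 and 0.004 m or y of column in the frame of rack between 0.051 and 0.059 m) and value of joint keeper below 0.012 rad), for 0.2 s.
At the end, for the whole second after the job is handed in: Long column at rest in the free bay: axis 32 to 38 mm up, within 4 mm of the bay's middle, 9.5 mm of central lengthwise, 0.06 rad of the rack's x axis, slower than 0.02 m/s. Keeper bar home, under 0.012 rad. The other two columns within 20 mm of their starts (all of step 2 and linear speed of column below 0.02 m/s and distance of each of column_a, column_b from where it was at the start of the episode below 0.02 m); the robot touches nothing.
It fails at once if the loose column is dropped (falls faster than 0.6 m/s with no finger on it) (contact force between column and the fingers below 0.05 N and linear speed of column above 0.6 m/s).
It fails at once if a racked column is displaced by more than 20 mm (distance of any of column_a, column_b from where it was at the start of the episode above 0.02 m).
It fails at once if a bystander is displaced by more than 30 mm (distance of any of short_column, adjustable_spanner, spanner, bottle, beaker, cap, tape_roll from where it was at the start of the episode above 0.03 m).
It also fails if it takes over 56 s, if anything falls off the work surface, if the arm or the gripper's body presses on something with over 40 N, if the wrist force passes 120 N, or if a joint passes its speed limit or range.

ROBOT

A 6-joint arm with a two-finger parallel gripper is mounted at the origin on the work surface. World frame = base frame: x ahead of the robot, y to its left, z up, the work surface at z = 0. Lengths are in m, angles in rad, forces in N, time in s.
With the tool pointing down it reaches from about 0.3 to 1 m from the base axis. Payload 5.1 kg.
Tool frame: the origin (TCP) lies at the very end of the fingers, on their centre line; the grasp point (between the pads) lies arm.tcp_to_grasp behind it (arm.tcp_to_grasp is the distance from the TCP to the grasp point, in m); z points along the fingers, y is the line along which they close (so a half turn about z gives the same grasp; the last joint's range is limited). The gripper opens to 95 mm and grips with 3 to 60 N. Pads are 20 mm wide; open, the fingers measure 119 mm over their backs; the gripper's body (75 mm by 180 mm) begins 59 mm behind the grasp point.
Start: joints at [-1.423, 0.124, 1.65, -0, 1.367, -0.083], TCP at [0.149, -0.633, 0.215] pointing down, gripper open.
Joint ranges: [-2.61, 2.61], [-1.02, 2.33], [0.03, 2.71], [-1.35, 4.49], [0.32, 2.68], [-2.91, 2.91]. Speed limits (rad/s): [2.57, 2.57, 3.14, 3.14, 3.14, 3.14].

INTERFACE

Orientations are given as a unit quaternion [w, x, y, z].
In Python, from cell import arm gives the robot as it stands. The module is installed in compiled form; this text tells all that it offers.
- The arm moves only by the shell command python3 -m creep 'ROWS' [OPENING]. ROWS is JSON, a list of rows, each a list of 2 entries, a list of its own where there are three numbers: the shift along the tool's x, y, z in cm, then the turn about the tool's z in degrees. A call has 1 to 5 rows; each row shifts and turns the commanded pose from where the row before left it, along the tool's axes as they then stand; what a row does not reach is not made up. A row lasts 1/12 s, in which the tool goes at most 41.7 mm and 7.16 degrees, less where a joint would pass 70% of its speed; a pose out of reach is approached as far as the arm can. A call with a gripper value outside its range is refused whole. OPENING is the opening, from 0 (shut) to 1 (fully open), set as the call begins (- or left out, the last holds). The fingers move at their own pace and stop on an object; the grip force is fixed at half the most. Time passes only in rows, so rows that do not move let the fingers close. It gives the time, the measured TCP pose, the force, the opening and the grip force at its end, in the units of the state.
- arm.read_state(): the state, without advancing time (a new reading comes with each control period).
- arm.snapshot(name): name is "scene" or "top"; returns the picture (384x512x3 uint8, red, green, blue); there is no depth.
- arm.camera_info(name): a dict with "fx", "fy", "cx", "cy" (pixels), "R" (3x3) and "t" (3): a world point X has camera coordinates R X + t. Camera axes: x right, y down, z forward; pixel columns grow to the right and rows downward; lengths in m; the calibration is good to about 2 mm. A picture is of the moment at which its call begins. camera_info takes no time and is no camera call.
- arm.finish_job(): hands the job in; it is judged then, once.
The state is a dict: "time_s": time; "q": joint angles; "dq": joint speeds; "joint_torque": joint torques, N m; "tool_pos": TCP position; "tool_rot": TCP orientation; "force": force on the tool from outside, world axes, zero at the start; "moment": the same for the moment, N m; "grip_width": opening from 0.0 (shut) to 1.0 (fully open); "finger_force": force on a finger pad.
Only numpy, scipy, OpenCV 4.12 (cv2) and the standard library are available. Lean on these libraries where they do the work, as an engineer would, in place of code of your own. Each camera call takes 0.05 s, during which the arm holds its last target. There are 200 camera calls.

## Working session

There is one attempt and no reset: what is moved stays moved. The work goes in short steps, Python scripts to look and compute and a shell command to move; the robot and the scene stay as the last step left them, time stands still between calls to the robot, and variables do not carry over. Pictures are saved under pics/ and viewed, at most 10 in all, crops included, and the job is handed in when it is done.

```bash
mkdir -p pics; cat > h.py <<'E'
import numpy as np,cv2
from cell import arm
def snap(n,f):
    im=arm.snapshot(n); cv2.imwrite('pics/'+f,im[:,:,::-1]); return im
def ray(n,u,v,z):
    c=arm.camera_info(n);R=np.array(c['R']);t=np.array(c['t'])
    o=-R.T@t; d=R.T@np.array([(u-c['cx'])/c['fx'],(v-c['cy'])/c['fy'],1]); return o+d*(z-o[2])/d[2]
def proj(n,X):
    c=arm.camera_info(n);p=np.array(c['R'])@X+np.array(c['t']); return np.array([c['fx']*p[0]/p[2]+c['cx'],c['fy']*p[1]/p[2]+c['cy']])
E
python3 - <<'E'
from h import *
a=snap('scene','s0.png');b=snap('top','t0.png')
s=arm.read_state();print(s['tool_pos'],s['tool_rot'],arm.tcp_to_grasp,s['time_s'])
for n in('scene','top'):
    c=arm.camera_info(n);print(n,-np.array(c['R']).T@c['t'],c['fx'])
E
```

```text
[ 0.14856186 -0.63221232  0.21351189] [-9.23063397e-04  9.93346980e-01  1.15156089e-01 -3.31990521e-05] 0.0188 0.1
scene [ 1.14132476 -0.78085569  1.09669538] 447.2628999666307
top [ 0.26744694 -0.02003682  1.61686364] 499.6467401910509
```

View pics/t0.png

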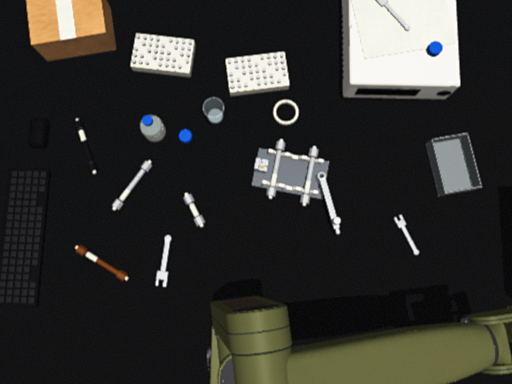

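View pics/s0.png

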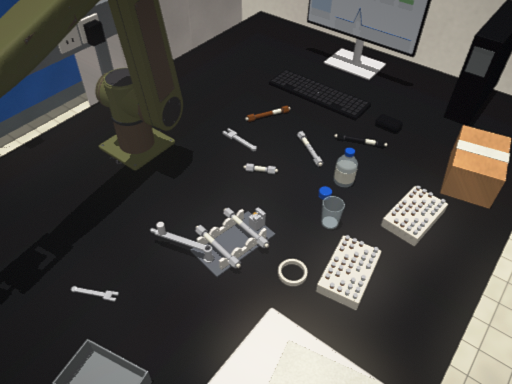

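Top view: there are five column-like things. The long white/steel one runs (118,207)-(148,163). The short one is at (194,210). The brown one (102,262) and the black one (87,146) are decoys. Two more lie in the rack, at (276,168) and (310,176), so the middle bay looks free. The keeper's pivot is near (323,177) and its bar swings out to (337,230). The long light-coloured one fits the description, so I'll confirm it in a crop and measure.

```bash
python3 - <<'E'
from h import *
b=cv2.imread('pics/t0.png')
c1=cv2.resize(b[130:240,95:215],(0,0),fx=3.3,fy=3.3,interpolation=cv2.INTER_CUBIC)
c2=cv2.resize(b[130:240,240:360],(0,0),fx=3.3,fy=3.3,interpolation=cv2.INTER_CUBIC)
c2b=np.hstack([c1,c2]); cv2.imwrite('pics/crop1.png',c2b); print(c2b.shape)
g=cv2.cvtColor(b,cv2.COLOR_BGR2GRAY)
def seg(x0,x1,y0,y1,th):
    m=np.zeros_like(g);m[y0:y1,x0:x1]=(g[y0:y1,x0:x1]>th)*255
    n,l,st,ce=cv2.connectedComponentsWithStats(m);i=1+np.argmax(st[1:,4])
    p=np.argwhere(l==i)[:,::-1]; return p.astype(np.float32),st[i]
p,st=seg(105,160,150,220,70)
w=np.array([ray('top',u,v,0.012)[:2] for u,v in p])
m=w.mean(0);_,_,V=np.linalg.svd(w-m);s=(w-m)@V[0];t=(w-m)@V[1]
print('col',m,m+V[0]*(s.min()+s.max())/2,'mid t',t.min(),t.max(),'len',np.ptp(s),'dir',np.degrees(np.arctan2(V[0][1],V[0][0])))
for n,u,v in(('right',300,200),('down',256,300)): print(n,ray('top',u,v,0))
E
```

```text
(363, 792, 3)
col [0.5286027  0.37854236] [0.52950439 0.3779405 ] mid t -0.014465003544169975 0.015395071746444784 len 0.20149026483161886 dir 146.2777646053252
right [ 0.49346604 -0.17225132  0.        ]
down [ 0.17174889 -0.03574673  0.        ]
```

View pics/crop1.png

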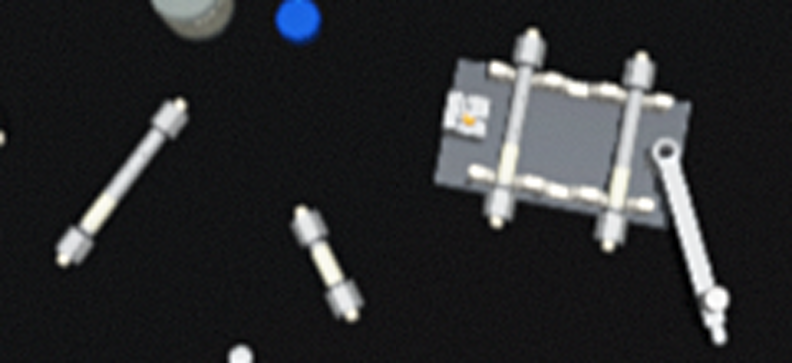

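The crop confirms it: the long light steel column is on the left, the short one is separate, and the middle bay is free. Next is the rack pose from the corners, pivot and column ends.

```bash
cat > pose.py <<'E'
from h import *
from scipy.optimize import least_squares
cr=lambda x,y:np.array([(x-396)/3.3+240-.35,y/3.3+130-.35])
P=[((.064,.118,.008),(462,57)),((.064,-.118,.008),(691,102)),((-.064,-.118,.008),(660,228)),((-.064,.118,.008),(435,183)),((0,-.092,.062),(666,150))]
def f(p):
    c,s=np.cos(p[2]),np.sin(p[2]);r=[]
    for (x,y,z),uv in P: r.append(proj('top',np.array([p[0]+c*x-s*y,p[1]+s*x+c*y,z]))-cr(*uv))
    for (a,b,y) in(((532,33),(497,225),.055),((641,55),(608,248),-.055)):
        for e in(a,b):
            w=ray('top',*cr(*e),.035)[:2]-p[:2]; r.append([(-s*w[0]+c*w[1]-y)*330,0])
    return np.array(r).ravel()
p=least_squares(f,[.57,-.1,-.18]).x
if __name__=='__main__':
    print('rack',p,np.degrees(p[2]));print(f(p).reshape(-1,2).round(1))
    c,s=np.cos(p[2]),np.sin(p[2])
    for z,uv in((.099,(716,298)),(.059,(719,342))):
        w=ray('top',*cr(*uv),z)[:2]-p[:2];w=np.array([c*w[0]+s*w[1],-s*w[0]+c*w[1]]);d=w-[0,-.092]
        print('knob rack',w,'r',np.hypot(*d),'q',np.arctan2(-d[0],d[1]))
    T=arm.read_state();C=np.array([.5295,.378]);h=np.radians(13.2)
    for n,X in(('col',C),('rack',p[:2])):
        d=X-np.array(T['tool_pos'])[:2];print(n,'tool xy',d@[np.cos(h),np.sin(h)],d@[np.sin(h),-np.cos(h)])
E
python3 pose.py
```

```text
rack [ 0.58152058 -0.14112456 -0.17467075] -10.007896819083154
[[-0.2  0.4]
 [ 0.7  0.5]
 [ 3.4  0.1]
 [ 0.3 -0.4]
 [-0.6  0.1]
 [-0.5  0. ]
 [-1.4  0. ]
 [-0.3  0. ]
 [-1.2  0. ]]
knob rack [-0.1348426  -0.15946504] r 0.1507781787468807 q 2.0347034326649522
knob rack [-0.1700849  -0.17514553] r 0.189319972043725 q 2.025481986951662
col tool xy 0.6015561956120816 -0.8965338508699852
rack tool xy 0.5336597899368882 -0.37924618689187595
```

```bash
sed -i 's/((-.064,-.118,.008),(660,228)),//' pose.py; python3 pose.py | head -1
python3 -m creep '[[[2.3,-3.4,0],0],[[2.3,-3.4,0],0],[[2.3,-3.4,0],0],[[2.3,-3.4,0],0],[[2.3,-3.4,0],0]]' 1
python3 -m creep '[[[2.3,-3.4,0],0],[[2.3,-3.4,0],0],[[2.3,-3.4,0],0],[[2.3,-3.4,0],0],[[2.3,-3.4,0],0]]'
```

```text
rack [ 0.58178234 -0.14251482 -0.16524669] -9.46793794960715
time_s: 0.52
tool_pos: [0.2219, -0.4389, 0.2138]
tool_rot: [-0.001, 0.993, 0.115, -0.0]
force: [1.0, -0.4, 0.5]
grip_width: 1.0
finger_force: 0.0
time_s: 0.93
tool_pos: [0.2947, -0.2472, 0.2142]
tool_rot: [-0.0, 0.993, 0.115, 0.0]
force: [-0.5, -1.3, 0.2]
grip_width: 0.999
finger_force: 0.0
```

```bash

python3 -m creep '[[[2.3,-3.4,0],0],[[2.3,-3.4,0],0],[[2.3,-3.4,0],0],[[2.3,-3.4,0],0],[[2.3,-3.4,0],0]]' >/dev/null
python3 -m creep '[[[2.3,-3.4,0],0],[[2.3,-3.4,0],0],[[2.3,-3.4,0],0],[[2.3,-3.4,0],0],[[2.3,-3.4,0],0]]' >/dev/null
python3 -m creep '[[[2.3,-3.4,0],0],[[2.3,-3.4,0],0],[[2.3,-3.4,0],0],[[2.3,-3.4,0],0],[[2.3,-3.4,0],0]]' >/dev/null
python3 -m creep '[[[0,0,0],6.7],[[0,0,0],6.7],[[0,0,0],6.7],[[0,0,0],6.7],[[0,0,0],6.7]]' >/dev/null
python3 -m creep '[[[0,0,0],6.7],[[0,0,0],6.7],[[0,0,0],0],[[0,0,0],0]]'
cat >> h.py <<'E'
def go(X,head):
    s=arm.read_state();w,x,y,z=s['tool_rot'];h=2*np.arctan2(y,x)
    d=np.array(X)-np.array(s['tool_pos'])
    t=-(head-np.degrees(h));t=(t+180)%360-180
    print('cm',100*(d[0]*np.cos(h)+d[1]*np.sin(h)),100*(d[0]*np.sin(h)-d[1]*np.cos(h)),-100*d[2],'turn',t,'h',np.degrees(h))
E
python3 - <<'E'
from h import *
go([.5295,.378,.1],-33.7)
a=snap('scene','s1.png');b=snap('top','t1.png')
E
```

```text
time_s: 2.93
tool_pos: [0.5137, 0.3261, 0.2141]
tool_rot: [0.0, 0.958, -0.288, -0.0]
force: [-0.1, 0.6, 0.3]
grip_width: 0.999
finger_force: 0.0
cm -1.5488069385205845 -5.196579226531895 11.413775412400456 turn 0.1962396877624144 h -33.50376031223758
```

```bash
python3 - <<'E'
from h import *
b=cv2.imread('pics/s0.png');g=cv2.cvtColor(b,cv2.COLOR_BGR2GRAY)
x0,x1,y0,y1=290,328,125,168
m=np.zeros_like(g);m[y0:y1,x0:x1]=(g[y0:y1,x0:x1]>80)*255
n,l,st,ce=cv2.connectedComponentsWithStats(m);i=1+np.argmax(st[1:,4]);print(st[i])
w=np.array([ray('scene',u,v,.014)[:2] for v,u in np.argwhere(l==i)])
m=w.mean(0);_,_,V=np.linalg.svd(w-m);s=(w-m)@V[0]
print(m+V[0]*(s.min()+s.max())/2,np.ptp(s),np.degrees(np.arctan2(V[0][1],V[0][0])))
E
python3 -m creep '[[[-0.5,-1.7,3],0],[[-0.5,-1.7,3],0],[[-0.5,-1.8,3],0],[[0,0,2.4],0],[[0,0,0],0]]'
python3 - <<'E'
from h import *
im=snap('scene','s2.png')
u,v=proj('scene',np.array([.5295,.378,.02])).astype(int)
cv2.imwrite('pics/c2.png',cv2.resize(im[v-60:v+60,u-75:u+75,::-1],(0,0),fx=5,fy=5,interpolation=cv2.INTER_CUBIC));print(u,v)
go([.5295,.378,.0025],-33.7)
E
```

```text
[297 131  26  35 229]
[0.53316371 0.37891321] 0.20650247945602007 -34.19287535514718
time_s: 3.45
tool_pos: [0.5266, 0.3763, 0.0935]
tool_rot: [0.004, 0.957, -0.289, -0.004]
force: [-0.8, -0.6, -1.6]
grip_width: 0.996
finger_force: 0.0
308 145
cm 0.05350723531315802 -0.195687722645798 9.422304712964731 turn 0.11893343573962056 h -33.58106656426037
```

View pics/c2.png

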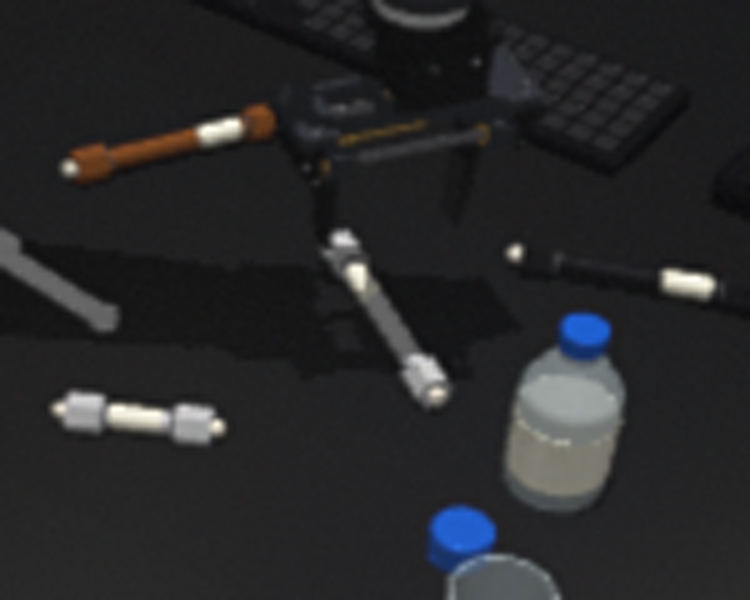

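The open fingers straddle the long column (crop 340,240 to 435,390), and the two views agree within 4 mm. I'm going down.

```bash

python3 -m creep '[[[0,-0.2,3],0],[[0,0,3],0],[[0,0,2],0],[[0,0,1],0],[[0,0,0],0]]'
python3 - <<'E'
from h import *
go([.531,.3784,.003],-33.9)
E
```

```text
time_s: 3.92
tool_pos: [0.5308, 0.3787, 0.0097]
tool_rot: [0.001, 0.957, -0.29, -0.001]
force: [-0.7, 0.9, -0.3]
grip_width: 0.996
finger_force: 0.0
cm 0.03526748346497673 0.009654436622510485 0.6731710785082379 turn 0.22893237828685642 h -33.671067621713156
```

```bash

python3 -m creep '[[[0,0,0.4],0],[[0,0,0],0],[[0,0,0],0]]'
python3 -m creep '[[[0,0,0],0],[[0,0,0],0],[[0,0,0],0],[[0,0,0],0],[[0,0,0],0]]' 0
python3 -m creep '[[[0,0,0],0],[[0,0,0],0],[[0,0,0],0],[[0,0,0],0],[[0,0,0],0]]'
```

```text
time_s: 4.17
tool_pos: [0.5328, 0.3802, 0.0089]
tool_rot: [-0.001, 0.957, -0.29, 0.001]
force: [-0.3, 0.2, -0.9]
grip_width: 1.0
finger_force: 0.0
time_s: 4.58
tool_pos: [0.5315, 0.3796, 0.0068]
tool_rot: [-0.0, 0.957, -0.29, 0.0]
force: [1.5, 0.4, -0.0]
grip_width: 0.705
finger_force: 0.0
time_s: 5.0
tool_pos: [0.5314, 0.3795, 0.0066]
tool_rot: [0.0, 0.957, -0.29, -0.0]
force: [-0.1, -0.3, -0.6]
grip_width: 0.357
finger_force: 0.0
```

```bash

python3 -m creep '[[[0,0,0.4],0],[[0,0,0],0],[[0,0,0],0],[[0,0,0],0],[[0,0,0],0]]'
python3 -m creep '[[[0,0,0],0],[[0,0,0],0],[[0,0,0],0],[[0,0,0],0]]'
```

```text
time_s: 5.42
tool_pos: [0.5311, 0.3793, 0.0021]
tool_rot: [0.0, 0.957, -0.29, -0.0]
force: [-0.0, -0.1, -3.0]
grip_width: 0.158
finger_force: 30.0
time_s: 5.75
tool_pos: [0.5311, 0.3792, 0.0023]
tool_rot: [0.0, 0.957, -0.29, -0.0]
force: [-0.6, 0.9, -3.1]
grip_width: 0.161
finger_force: 30.0
```

```bash

python3 -m creep '[[[0,0,-1],0],[[0,0,-2],0],[[0,0,-3],0],[[0,0,-3],0],[[0,0,-3],0]]'
python3 -m creep '[[[0,0,-3],0],[[0,0,-3],0],[[0,0,-2],0],[[0,0,-1],0],[[0,0,0],0]]'
python3 - <<'E'
from h import *
go([.5818,-.1425,.2],-9.7)
im=snap('scene','s3.png')
X=np.array(arm.read_state()['tool_pos'])
u,v=proj('scene',X).astype(int)
cv2.imwrite('pics/c3.png',cv2.resize(im[max(v-70,0):v+60,u-75:u+75,::-1],(0,0),fx=4,fy=4,interpolation=cv2.INTER_CUBIC));print(u,v)
E
```

```text
time_s: 6.17
tool_pos: [0.5311, 0.3793, 0.1243]
tool_rot: [0.0, 0.957, -0.29, -0.0]
force: [1.0, 0.4, -2.9]
grip_width: 0.161
finger_force: 30.0
time_s: 6.58
tool_pos: [0.5328, 0.3803, 0.217]
tool_rot: [-0.002, 0.957, -0.29, 0.002]
force: [-0.1, -0.3, -3.1]
grip_width: 0.157
finger_force: 30.0
cm 33.06803228250412 40.79271925277311 1.697442236687552 turn -23.97376872031606 h -33.67376872031607
315 102
```

View pics/c3.png

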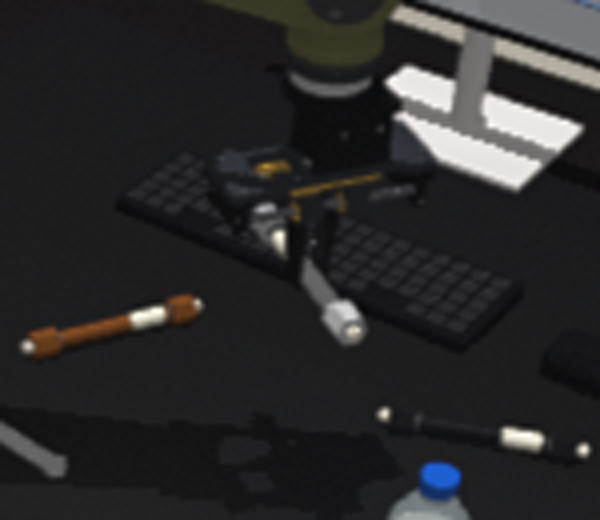

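```bash

python3 -m creep '[[[1.2,1.5,0],0],[[2.4,2.9,0],0],[[2.4,2.9,0],0],[[2.4,2.9,0],0],[[2.4,2.9,0],0]]' >/dev/null
python3 -m creep '[[[2.4,2.9,0],0],[[2.4,2.9,0],0],[[2.4,2.9,0],0],[[2.4,2.9,0],0],[[2.4,2.9,0],0]]' >/dev/null
python3 -m creep '[[[2.4,2.9,0],0],[[2.4,2.9,0],0],[[2.4,2.9,0],0],[[2.4,2.9,0],0],[[1.2,1.5,0],0]]'
python3 -m creep '[[[0,0,0],-6],[[0,0,0],-6],[[0,0,0],-6],[[0,0,0],-6],[[0,0,0],0]]'
python3 -m creep '[[[0,0,0],0],[[0,0,0],0]]' >/dev/null
python3 - <<'E'
from h import *
go([.5818,-.1425,.12],-9.7)
for n in('top','scene'):
  im=snap(n,n[0]+'4.png')
  X=np.array(arm.read_state()['tool_pos']);u,v=proj(n,X).astype(int);print(n,u,v)
  c=cv2.resize(im[v-55:v+65,u-60:u+60,::-1],(0,0),fx=3.3,fy=3.3,interpolation=cv2.INTER_CUBIC)
  if n=='top': k=c
cv2.imwrite('pics/c4.png',np.hstack([k,c]))
E
```

```text
time_s: 7.88
tool_pos: [0.5839, -0.149, 0.2094]
tool_rot: [0.001, 0.957, -0.291, -0.002]
force: [-0.4, -0.4, -2.3]
grip_width: 0.16
finger_force: 30.0
time_s: 8.3
tool_pos: [0.5839, -0.1452, 0.2094]
tool_rot: [-0.001, 0.996, -0.084, -0.003]
force: [-0.6, 0.2, -3.5]
grip_width: 0.163
finger_force: 30.0
cm -0.3282884568420013 -0.22088390141250738 9.102527206761113 turn -0.09789772018646659 h -9.797897720186457
top 297 158
scene 229 196
```

View pics/c4.png

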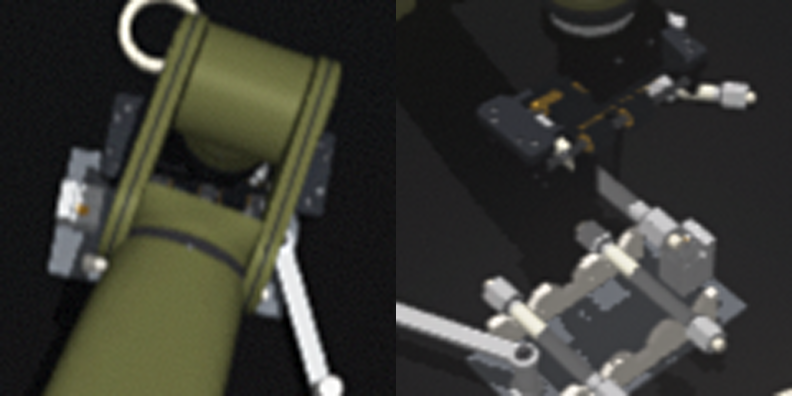

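```bash
python3 - <<'E'
from pose import *
sc=lambda x,y:((x-396)/3.3+229-60-.35,y/3.3+196-55-.35)
c,s=np.cos(p[2]),np.sin(p[2]);print(p,np.degrees(p[2]))
W=lambda x,y,z:np.array([p[0]+c*x-s*y,p[1]+s*x+c*y,z])
def L(w): w=w[:2]-p[:2];return np.array([c*w[0]+s*w[1],-s*w[0]+c*w[1]])*1000
for n,uv,z in(('colL near tip',(716,343),.035),('colL far tip',(582,231),.035),('colR far tip',(487,286),.035),('pivot',(522,354),.062),('baseR',(748,305),.008)):
    print(n,L(ray('scene',*sc(*uv),z)).round(1))
X=np.array(arm.read_state()['tool_pos']);h=np.radians(-9.8);a=np.array([np.cos(h),np.sin(h)])
for zz in(.219,.222):
    w=ray('scene',*sc(690,243),zz)[:2]-X[:2];print('held tip along/across',w@a,w@[-a[1],a[0]])
# all points top: columns
for e in((532,33),(497,225),(641,55),(608,248)):print('top',L(ray('top',*cr(*e),.035)).round(1))
E
```

```text
[ 0.58178234 -0.14251482 -0.16524669] -9.46793794960715
colL near tip [94.7 55.8]
colL far tip [-89.3  54.4]
colR far tip [-96.6 -55.5]
pivot [  3.8 -92.5]
baseR [ 68.5 124.5]
held tip along/across 0.10344403000956341 0.009563149780562951
held tip along/across 0.10533389692962351 0.007713618674433618
top [96.3 53.9]
top [-98.6  53.1]
top [ 94.5 -55.6]
top [-100.5  -56.2]
```

```bash

python3 -m creep '[[[-0.3,-0.2,2],0],[[0,0,3],0],[[0,0,3],0],[[0,0,1.5],0],[[0,0,0],0]]'
python3 -m creep '[[[0,0,0],0],[[0,0,0],0]]' >/dev/null
python3 - <<'E'
from h import *
go([.5818,-.1425,.12],-9.4)
im=snap('scene','s5.png')
X=np.array(arm.read_state()['tool_pos']);u,v=proj('scene',X+[0,0,.01]).astype(int);print(u,v)
cv2.imwrite('pics/c5.png',cv2.resize(im[v-45:v+55,u-60:u+65,::-1],(0,0),fx=6,fy=6,interpolation=cv2.INTER_CUBIC))
E
```

```text
time_s: 8.98
tool_pos: [0.5792, -0.1418, 0.1121]
tool_rot: [-0.001, 0.996, -0.085, -0.005]
force: [-1.0, 0.2, -3.9]
grip_width: 0.164
finger_force: 30.0
cm -0.22058837926045277 -0.05142044563260146 -0.05836004366095299 turn -0.29592794042244464 h -9.695927940422441
230 215
```

View pics/c5.png

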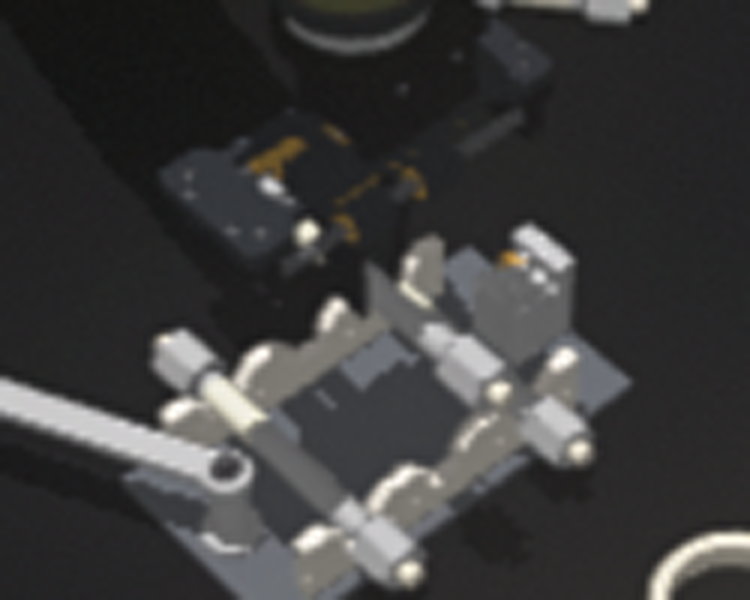

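```bash
python3 - <<'E'
from pose import *
c,s=np.cos(p[2]),np.sin(p[2])
sc=lambda x,y:(x/6+170-.42,y/6+170-.42)
def L(w): w=w[:2]-p[:2];return np.array([c*w[0]+s*w[1],-s*w[0]+c*w[1]])*1000
X=np.array(arm.read_state()['tool_pos']);print('tool',L(X),X[2])
for z in(.112,.118,.122,.126,.13):print(z,'tip',L(ray('scene',*sc(500,391),z)).round(1),'tube',L(ray('scene',*sc(400,300),z)).round(1))
print('ctl',L(ray('scene',*sc(408,573),.035)).round(1),L(ray('scene',*sc(578,450),.035)).round(1))
E
```

```text
tool [ 2.61241295 -0.59054083] 0.12005763204729862
0.112 tip [86.6 10.5] tube [13.1 13. ]
0.118 tip [90.   7.1] tube [17.   9.6]
0.122 tip [92.4  4.9] tube [19.6  7.4]
0.126 tip [94.7  2.7] tube [22.2  5.2]
0.13 tip [97.   0.5] tube [24.8  2.9]
ctl [ 93.3 -54.3] [95.3 56.5]
```

```bash

python3 -m creep '[[[-0.1,0,1],-0.3],[[0,0,2],0],[[0,0,2],0],[[0,0,1],0],[[0,0,0],0]]'
python3 -m creep '[[[0,0,0.5],0],[[0,0,0.5],0],[[0,0,0.5],0],[[0,0,0.5],0],[[0,0,0],0]]'
python3 - <<'E'
from h import *
go([.5818,-.1425,.0253],-9.4)
E
```

```text
time_s: 9.62
tool_pos: [0.5798, -0.1423, 0.0549]
tool_rot: [-0.001, 0.997, -0.082, -0.002]
force: [-0.3, -0.4, -3.7]
grip_width: 0.161
finger_force: 30.0
time_s: 10.03
tool_pos: [0.5812, -0.1427, 0.0368]
tool_rot: [-0.0, 0.997, -0.082, -0.001]
force: [-1.0, 0.0, -3.7]
grip_width: 0.163
finger_force: 30.0
cm 0.05289133683283874 -0.0283422248763759 1.1476444589930574 turn 0.02669521726596713 h -9.373304782734031
```

```bash

python3 -m creep '[[[0,0,0.4],0],[[0,0,0.3],0],[[0,0,0.2],0],[[0,0,0],0],[[0,0,0],0]]'
python3 -m creep '[[[0,0,0.2],0],[[0,0,0],0],[[0,0,0],0]]'
```

```text
time_s: 10.45
tool_pos: [0.5818, -0.1425, 0.0286]
tool_rot: [-0.0, 0.997, -0.082, -0.0]
force: [-0.4, 2.2, -2.9]
grip_width: 0.159
finger_force: 30.0
time_s: 10.7
tool_pos: [0.582, -0.1425, 0.0268]
tool_rot: [-0.0, 0.997, -0.082, 0.0]
force: [1.2, 3.8, -1.9]
grip_width: 0.161
finger_force: 30.0
```

```bash

python3 -m creep '[[[0,-0.05,0.15],0],[[0,0,0],0],[[0,0,0],0]]'
python3 -m creep '[[[0,0,0.1],0],[[0,0,0],0],[[0,0,0],0]]'
```

```text
time_s: 10.95
tool_pos: [0.582, -0.1423, 0.0251]
tool_rot: [-0.0, 0.997, -0.082, 0.0]
force: [1.3, 2.5, -2.2]
grip_width: 0.16
finger_force: 30.0
time_s: 11.2
tool_pos: [0.582, -0.1424, 0.0249]
tool_rot: [-0.0, 0.997, -0.082, 0.0]
force: [-1.5, 4.0, 3.8]
grip_width: 0.157
finger_force: 30.0
```

Contact with the slot floor: the vertical force went from -3 to +4 N at the expected height. Next I open the fingers part way and lift out.

```bash

python3 -m creep '[[[0,0,0],0],[[0,0,0],0],[[0,0,0],0],[[0,0,0],0],[[0,0,0],0]]' 0.38
python3 -m creep '[[[0,0,-0.5],0],[[0,0,-1],0],[[0,0,-2],0],[[0,0,-3],0],[[0,0,-3],0]]'
python3 -m creep '[[[0,0,-3],0],[[0,0,-3],0],[[0,0,0],0],[[0,0,0],0]]'
python3 - <<'E'
from h import *
im=snap('scene','s6.png')
u,v=231,235
cv2.imwrite('pics/c6.png',cv2.resize(im[v-45:v+45,u-60:u+60,::-1],(0,0),fx=6,fy=6,interpolation=cv2.INTER_CUBIC))
E
```

```text
time_s: 11.62
tool_pos: [0.5818, -0.1427, 0.024]
tool_rot: [0.0, 0.997, -0.082, -0.0]
force: [0.1, 1.4, 0.5]
grip_width: 0.37
finger_force: 0.0
time_s: 12.03
tool_pos: [0.5812, -0.1422, 0.1202]
tool_rot: [-0.0, 0.997, -0.082, -0.001]
force: [1.0, -0.1, 0.3]
grip_width: 0.38
finger_force: 0.0
time_s: 12.37
tool_pos: [0.5836, -0.143, 0.1833]
tool_rot: [0.001, 0.997, -0.082, 0.003]
force: [-0.2, -1.1, -0.4]
grip_width: 0.38
finger_force: 0.0
```

View pics/c6.png

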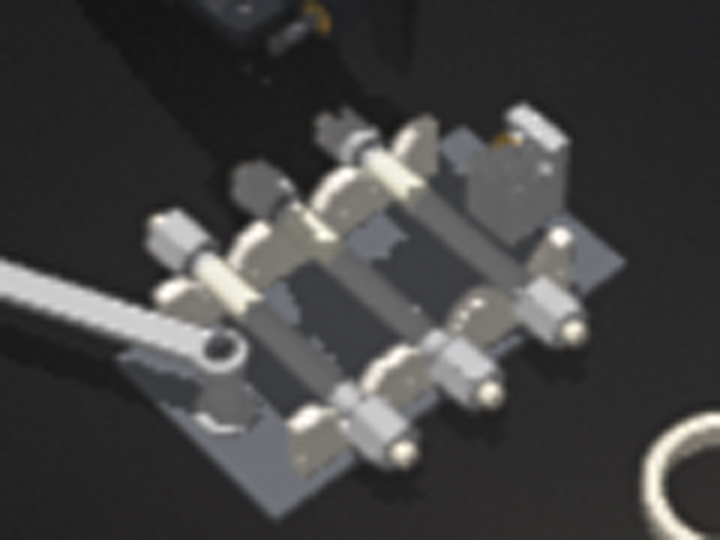

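The column sits in the middle bay: its tip (490,392) is on the line between the other two tips, (403,452) and (573,332), with the nuts outside the plates. Next is the keeper: move above the knob at q≈2.03.

```bash
python3 - <<'E'
from pose import *
from h import go
q=2.03;a=p[2];x,y=-.15*np.sin(q),-.092+.15*np.cos(q)
K=[p[0]+np.cos(a)*x-np.sin(a)*y,p[1]+np.sin(a)*x+np.cos(a)*y,.18];print(K)
go(K,np.degrees(q+a)+90)
# check knob in scene
im=cv2.imread('pics/s6.png');g=cv2.cvtColor(im,cv2.COLOR_BGR2GRAY)
print('pred knob top/bot px',proj('scene',np.array(K[:2]+[.099])),proj('scene',np.array(K[:2]+[.059])))
u,v=proj('scene',np.array(K[:2]+[.09])).astype(int)
print(g[v-14:v+14,u-12:u+13])
E
```

```text
[np.float64(0.4230830042864324), np.float64(-0.2767228380179236), 0.18]
cm -13.524385212056952 15.829924608028417 0.07187249104291804 turn 153.78580629273267 h -9.371699245317323
pred knob top/bot px [158.35541181 224.15906621] [160.21420286 232.8751378 ]
[[ 33  34  34  33  32  32  32  33  33  33  32  33  33  34  33  33  34  35
   33  33  33  34  34  34  33]
 [ 33  32  32  33  33  33  33  34  33  34  34  34  32  34  34  33  33  34
   34  34  34  35  34  35  34]
 [ 33  32  32  32  34  33  33  33  32  33  33  34  34  34  34  34  34  35
   33  34  34  34  34  34  35]
 [ 32  33  32  33  34  32  33  34  34  33  34  34  33  33  34  33  34  34
   33  34  33  35  33  36  33]
 [ 31  32  33  33  33  33  34  32  33  34  33  33  33  34  34  32  34  33
   34  35  35  35  34  34  35]
 [ 33  32  33  31  33  33  31  33  33  34  34  34  34  34  33  35  34  34
   35  34  35  34  34  34  34]
 [ 32  34  32  33  33  35  32  33  33  34  34  34  34  33  33  35  34  34
   35  35  35  33  35  35  35]
 [ 33  34  33  33  33  34  34  34  33  33  33  33  32  33  33  33  33  33
   34  34  35  35  34  35  34]
 [ 3
[... 1396 characters left out ...]
88 152 192 189 150 117 112 112 109 106
  100 102 142 197 199 185 155]
 [ 34  34  33  32  33  33  32  33  52  95 127 127 138 136 113 112 117 118
  114 140 193 204 204 203 199]
 [ 32  33  33  34  34  34  32  33  34  44  57  68  93 106 100 121 168 191
  197 198 206 205 203 203 202]
 [ 34  33  34  32  33  33  33  33  32  32  34  37  44  53  65  90 115 131
  161 193 201 203 204 205 204]
 [ 32  33  33  33  34  34  34  33  34  33  33  34  33  34  37  46  53  70
   98 119 131 161 192 199 203]
 [ 33  33  34  34  33  33  33  34  34  34  34  33  34  33  34  34  34  38
   46  53  70  98 119 131 162]
 [ 31  34  32  32  34  34  35  34  33  33  33  34  35  35  36  34  35  34
   34  34  38  46  54  69  99]]
```

```bash
python3 - <<'E'
from pose import *
w=ray('scene',160.1,224.3,.099);print(w, ray('top',*cr(716,298),.099))
a=p[2];c,s=np.cos(a),np.sin(a);d=w[:2]-p[:2];d=np.array([c*d[0]+s*d[1],-s*d[0]+c*d[1]+.092]);print(np.hypot(*d),np.arctan2(-d[0],d[1]))
E
python3 -m creep '[[[-1.2,1.4,0],0],[[-2.4,2.8,0],0],[[-2.4,2.8,0],0],[[-2.4,2.8,0],0],[[-2.4,2.8,0],0]]' 0.6 >/dev/null
python3 -m creep '[[[-1.5,1.8,0],0],[[-1.2,1.4,0],0],[[0,0,0],-7],[[0,0,0],-7],[[0,0,0],-7]]'
python3 -m creep '[[[0,0,0],-7],[[0,0,0],-7],[[0,0,0],-7],[[0,0,0],-7],[[0,0,0],-7]]' >/dev/null
python3 -m creep '[[[0,0,0],-7],[[0,0,0],-7],[[0,0,0],-7],[[0,0,0],-7],[[0,0,0],-7]]' >/dev/null
python3 -m creep '[[[0,0,0],-7],[[0,0,0],-7],[[0,0,0],-7],[[0,0,0],-7],[[0,0,0],-7]]' >/dev/null
python3 -m creep '[[[0,0,0],-7],[[0,0,0],-7],[[0,0,0],-7],[[0,0,0],-7],[[0,0,0],-7]]'
python3 -m creep '[[[0,0,0],-7],[[0,0,0],-7],[[0,0,0],-7],[[0,0,0],-7],[[0,0,0],-7]]'
python3 -m creep '[[[0,0,0],0],[[0,0,0],0]]'
python3 - <<'E'
from h import *
go([.424,-.275,.068],196.9)
print(arm.read_state()['q'])
E
```

```text
[ 0.42744014 -0.27396993  0.099     ] [ 0.42101731 -0.27472968  0.099     ]
0.1450386237982602 2.0205376853824433
time_s: 13.25
tool_pos: [0.4215, -0.2759, 0.1771]
tool_rot: [-0.001, 0.995, 0.104, -0.001]
force: [0.2, -0.3, 0.3]
grip_width: 0.602
finger_force: 0.0
time_s: 14.92
tool_pos: [0.4219, -0.2755, 0.177]
tool_rot: [-0.002, 0.242, 0.97, 0.001]
force: [0.3, 0.5, 0.2]
grip_width: 0.601
finger_force: 0.0
time_s: 15.33
tool_pos: [0.4219, -0.2755, 0.177]
tool_rot: [-0.001, -0.061, 0.998, 0.001]
force: [-0.1, -0.7, 0.1]
grip_width: 0.599
finger_force: 0.0
time_s: 15.5
tool_pos: [0.4222, -0.2757, 0.1776]
tool_rot: [-0.001, -0.056, 0.998, 0.001]
force: [-0.5, -0.2, 0.5]
grip_width: 0.603
finger_force: 0.0
cm -0.18898380907371146 0.0493960346565717 10.963529420917789 turn -10.455017592940976 h 186.44498240705903
[-6.85016533e-01 -1.76313728e-01  2.00744573e+00 -3.53836255e-06
  1.31321183e+00 -2.36829812e+00]
```

```bash

python3 -m creep '[[[-0.2,0,2],-5],[[0,0,3],-5],[[0,0,3],0],[[0,0,2],0],[[0,0,0.9],0]]'
python3 -m creep '[[[0,0,0],0],[[0,0,0],0],[[0,0,0],0],[[0,0,0],0],[[0,0,0],0]]' 0
python3 -m creep '[[[0,0,0],0],[[0,0,0],0],[[0,0,0],0]]'
```

```text
time_s: 15.92
tool_pos: [0.4225, -0.2741, 0.0659]
tool_rot: [-0.002, -0.143, 0.99, 0.003]
force: [-0.2, 0.9, -0.2]
grip_width: 0.6
finger_force: 0.0
time_s: 16.33
tool_pos: [0.4258, -0.2768, 0.0719]
tool_rot: [0.001, -0.144, 0.99, -0.001]
force: [-0.3, 1.7, 1.1]
grip_width: 0.303
finger_force: 0.4
time_s: 16.58
tool_pos: [0.4255, -0.2764, 0.0713]
tool_rot: [0.001, -0.145, 0.989, -0.001]
force: [-1.0, 0.3, 4.7]
grip_width: 0.223
finger_force: 30.0
```

```bash
cat >> h.py <<'E'
def kq():
    s=arm.read_state();t=np.array(s['tool_pos'])[:2];d=t-[.5667,-.2333];w,x,y,z=s['tool_rot']
    q=np.degrees(np.arctan2(d[1],d[0]))+9.47-90
    h=np.degrees(2*np.arctan2(y,x))+9.47-90
    print('r',np.hypot(*d),'q',q%360,'tool',h%360,'f',s['force'],'z',s['tool_pos'][2])
E
python3 -m creep '[[[-0.01,0.52,0],2],[[-0.04,1.05,0],4],[[-0.08,1.57,0],6],[[-0.08,1.57,0],6],[[-0.08,1.57,0],6]]'
python3 -c 'from h import *;kq()'
```

```text
time_s: 17.0
tool_pos: [0.4196, -0.2141, 0.0713]
tool_rot: [-0.0, 0.067, 0.998, -0.001]
force: [-1.6, 0.0, 4.7]
grip_width: 0.228
finger_force: 30.0
r 0.14832284009389896 q 92.02682384213253 tool 91.77765186158388 f [-1.57905568  0.01297672  4.73094536] z 0.07127637831154517
```

```bash

python3 -m creep '[[[-0.08,1.57,0],6],[[-0.08,1.57,0],6],[[-0.08,1.57,0],6],[[-0.08,1.57,0],6],[[-0.08,1.57,0],6]]'
python3 -c 'from h import *;kq()'
python3 -m creep '[[[-0.08,1.57,0],6],[[-0.08,1.57,0],6],[[-0.08,1.57,0],6],[[-0.08,1.57,0],6],[[-0.08,1.57,0],6]]'
python3 -c 'from h import *;kq()'
```

```text
time_s: 17.42
tool_pos: [0.4491, -0.1413, 0.0712]
tool_rot: [-0.001, 0.323, 0.946, -0.0]
force: [-4.1, 0.6, 6.1]
grip_width: 0.226
finger_force: 30.0
r 0.14931034313940916 q 61.450544701415 tool 61.77164380605009 f [-4.09657518  0.60153791  6.06579191] z 0.0712275046492393
time_s: 17.83
tool_pos: [0.5113, -0.0937, 0.0713]
tool_rot: [-0.0, 0.557, 0.83, -0.0]
force: [-3.6, -1.2, 6.9]
grip_width: 0.226
finger_force: 30.0
r 0.15017318450557843 q 31.116290559707863 tool 31.76518113993221 f [-3.62235655 -1.23204603  6.94155718] z 0.07126750452084908
```

```bash

python3 -m creep '[[[-0.08,1.57,0],6],[[-0.08,1.57,0],6],[[-0.08,1.57,0],6],[[-0.06,1.31,0],5],[[0,0,0],0]]'
python3 -c 'from h import *;kq()'
```

```text
time_s: 18.25
tool_pos: [0.5716, -0.0826, 0.0712]
tool_rot: [0.0, 0.71, 0.704, 0.001]
force: [-0.8, 2.3, 8.5]
grip_width: 0.226
finger_force: 30.0
r 0.150789802580152 q 7.594691500245574 tool 8.958120554229353 f [-0.75665302  2.26107098  8.46572296] z 0.07122482420090231
```

```bash

python3 -m creep '[[[-0.01,0.5,0],2],[[-0.01,0.5,0],2],[[0,0.4,0],1.5],[[0,0.3,0],1],[[0,0,0],0]]'
python3 -c 'from h import *;kq()'
python3 -m creep '[[[0,0.3,0],1],[[0,0.2,0],0],[[0,0,0],0],[[0,0,0],0]]'
python3 -c 'from h import *;kq()'
```

```text
time_s: 18.67
tool_pos: [0.5861, -0.0837, 0.0713]
tool_rot: [-0.001, 0.748, 0.664, -0.0]
force: [-2.8, 0.8, 6.9]
grip_width: 0.223
finger_force: 30.0
r 0.15080558903064403 q 2.08402153667231 tool 2.6869292632140684 f [-2.78319068  0.84600566  6.87423318] z 0.07127893011266791
time_s: 19.0
tool_pos: [0.5919, -0.0846, 0.0713]
tool_rot: [0.001, 0.754, 0.657, 0.001]
force: [0.2, 1.0, 5.9]
grip_width: 0.223
finger_force: 30.0
r 0.1508299281951032 q 359.846067358049 tool 1.6223545978626106 f [0.16399121 1.03464452 5.9161643 ] z 0.07129257986644476
```

```bash

python3 -m creep '[[[0,0.2,0],0],[[0,0,0],0],[[0,0,0],0]]'
python3 -c 'from h import *;kq()'
python3 -m creep '[[[0,0.2,0],0],[[0,0,0],0],[[0,0,0],0]]'
python3 -c 'from h import *;kq()'
```

```text
time_s: 19.25
tool_pos: [0.5934, -0.0847, 0.0712]
tool_rot: [-0.0, 0.754, 0.657, 0.0]
force: [-1.7, 1.5, 7.8]
grip_width: 0.23
finger_force: 30.0
r 0.15102410020943807 q 359.2853816770808 tool 1.6333260979342725 f [-1.72082912  1.50041103  7.79712027] z 0.07121151745443109
time_s: 19.5
tool_pos: [0.5935, -0.0845, 0.0711]
tool_rot: [-0.002, 0.753, 0.657, -0.001]
force: [-9.3, 2.4, 11.5]
grip_width: 0.225
finger_force: 30.0
r 0.15116671049455083 q 359.26465053514215 tool 1.6856637810276283 f [-9.3095762   2.4210326  11.49150506] z 0.07112919868499706
```

```bash

python3 -m creep '[[[0,0.2,0],0],[[0,0.2,0],0],[[0,0,0],0],[[0,0,0],0]]'
python3 -c 'from h import *;kq()'
```

```text
time_s: 19.83
tool_pos: [0.5936, -0.0844, 0.0709]
tool_rot: [-0.006, 0.753, 0.658, -0.005]
force: [-23.1, 3.6, 20.6]
grip_width: 0.225
finger_force: 30.1
r 0.15128936308676483 q 359.2348627993388 tool 1.7466813482959367 f [-23.07339359   3.60784732  20.62679099] z 0.07090163597163382
```

At 23 N the bar moves less than 0.2 mm, so it is against its stop. I'll relax the push, open and retreat upwards.

```bash

python3 -m creep '[[[0,-0.5,0],0],[[0,0,0],0],[[0,0,0],0]]'
python3 -m creep '[[[0,0,0],0],[[0,0,0],0],[[0,0,0],0],[[0,0,0],0],[[0,0,0],0]]' 0.6
python3 -m creep '[[[0,0,-0.5],0],[[0,0,-1],0],[[0,0,-2],0],[[0,0,-3],0],[[0,0,-3],0]]'
python3 -m creep '[[[-4,0,-1],0],[[-4,0,0],0],[[-4,0,0],0],[[-4,0,0],0],[[-4,0,0],0]]' >/dev/null
python3 -m creep '[[[-4,0,0],0],[[-4,0,0],0],[[0,0,0],0],[[0,0,0],0],[[0,0,0],0]]'
python3 - <<'E'
from h import *
im=snap('scene','s7.png');t=snap('top','t7.png')
a=cv2.resize(im[190:280,171:291,::-1],(0,0),fx=3.3,fy=3.3,interpolation=cv2.INTER_CUBIC)
b=cv2.resize(t[130:220,240:360,::-1],(0,0),fx=3.3,fy=3.3,interpolation=cv2.INTER_CUBIC)
cv2.imwrite('pics/c7.png',np.hstack([a,b]))
E
```

```text
time_s: 20.08
tool_pos: [0.5935, -0.0845, 0.0711]
tool_rot: [-0.001, 0.753, 0.658, -0.0]
force: [-4.1, 2.4, 8.0]
grip_width: 0.226
finger_force: 30.0
time_s: 20.5
tool_pos: [0.5942, -0.0849, 0.0697]
tool_rot: [-0.0, 0.754, 0.657, -0.0]
force: [-0.0, -0.3, -0.8]
grip_width: 0.521
finger_force: 0.0
time_s: 20.92
tool_pos: [0.5939, -0.0847, 0.1661]
tool_rot: [-0.001, 0.754, 0.657, -0.0]
force: [1.3, -0.0, -0.1]
grip_width: 0.602
finger_force: 0.0
time_s: 21.75
tool_pos: [0.5562, -0.3621, 0.1757]
tool_rot: [0.0, 0.754, 0.657, 0.0]
force: [-0.2, 0.1, 0.5]
grip_width: 0.601
finger_force: 0.0
```

View pics/c7.png

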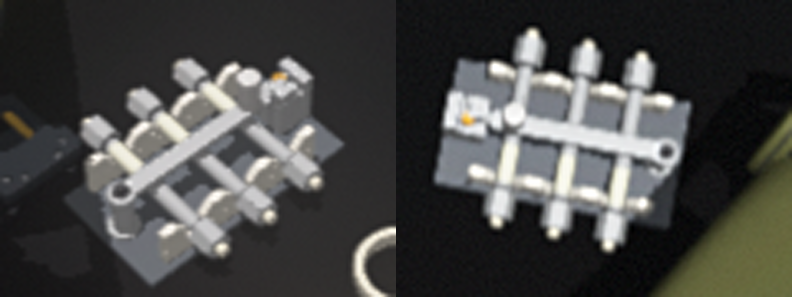

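All three columns lie level in their bays. The bar crosses them with its nose in the catch, the knob at crop (514,118) and the pivot at (666,150). I'll check the angle from a proper pixel fit before handing in.

```bash
python3 - <<'E'
from pose import *
im=cv2.imread('pics/t7.png');g=cv2.cvtColor(im,cv2.COLOR_BGR2GRAY)
c,s=np.cos(p[2]),np.sin(p[2])
for uv,z in(((514,118),.099),((666,150),.062),((590,134),.059)):
    d=ray('top',*cr(*uv),z)[:2]-p[:2];print(c*d[0]+s*d[1],-s*d[0]+c*d[1])
print([proj('top',np.array([p[0]-s*.058-c*.15*np.sin(q),p[1]+c*.058-s*.15*np.sin(q),.099])).round(1) for q in(0,.03,.07)],cr(514,118))
E
```

```text
-0.0050951906433577675 0.05651819770497027
-0.000641365953196589 -0.092613142787755
0.0017302495332097005 -0.018503320397637177
[array([275.2, 163.7]), array([275. , 165.1]), array([274.6, 167. ])] [275.40757576 165.40757576]
```

```bash
python3 - <<'E'
from pose import *
c,s=np.cos(p[2]),np.sin(p[2]);W=lambda x,y,z:np.array([p[0]+c*x-s*y,p[1]+s*x+c*y,z])
R=[]
for n,f in(('top','t7'),('scene','s7')):
    g=cv2.cvtColor(cv2.imread(f'pics/{f}.png'),cv2.COLOR_BGR2GRAY).astype(np.float32)
    xs=np.arange(-.025,.0251,.0005);ys=[-.035,-.03,-.025,-.02,.02,.025,.03,.035];C=[]
    for y in ys:
        q=np.array([proj(n,W(x,y,.059)) for x in xs],np.float32)
        v=cv2.remap(g,q[None,:,0],q[None,:,1],cv2.INTER_LINEAR)[0]
        m=v>(v.max()+np.percentile(v,15))/2;C.append(xs[m].mean())
    print(n,np.array(C).round(4),'q',-np.polyfit(ys,C,1)[0],'x0',np.mean(C))
E
```

```text
top [-0.0015 -0.0007 -0.0005 -0.001  -0.0005  0.     -0.001  -0.0007] q -0.006547619047619052 x0 -0.0007499999999999797
scene [0.003  0.0035 0.0028 0.0025 0.0033 0.004  0.004  0.0035] q -0.012238930659983311 x0 0.0033207236842105504
```

Both views put the bar's angle at about 0 (-0.007 and -0.012 rad), so it is home. I'm handing in.

```bash
python3 -c 'from cell import arm;print(arm.finish_job())'
```

```text
the job is handed in; nothing more can be done
None
```

The long column is seated in the middle bay and the keeper bar is shut against its stop in the catch, measured at about 0 rad in both camera views; the job was handed in at about 22 s, and no verdict came back.

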